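# Close down the ointment-making corner: pot off the heat, hob to standby, lids up to dry

### The arm

A 7-joint arm with a two-finger parallel gripper is mounted at the origin on the work surface. World frame = base frame: x ahead of the robot, y to its left, z up, the work surface at z = 0. Lengths are in m, angles in rad, forces in N, time in s.
With the tool pointing down it reaches from about 0.4 to 0.85 m from the base axis. Payload 10.4 kg.
Tool frame: the origin (TCP) lies midway between the tips of the shut fingers; the grasp point (between the pads) lies 19 mm behind it; z points along the fingers, y is the line along which they close (so a half turn about z gives the same grasp; the last joint's range is limited). The gripper opens to 87 mm and grips with 3 to 60 N. Pads are 19 mm wide; open, the fingers measure 117 mm over their backs; the gripper's body (75 mm by 190 mm) begins 51 mm behind the grasp point.
Start: joints at [1.087, 0.332, -0.065, 1.46, 0.022, 1.35, -0.088], TCP at [0.278, -0.56, 0.223] pointing down, gripper open.
Joint ranges: [-2.6, 2.6], [-0.5, 2.12], [-1.47, 1.34], [0.16, 2.42], [-1.27, 4.41], [0.06, 2.06], [-2.6, 2.6]. Speed limits (rad/s): [2.22, 2.22, 2.79, 2.79, 3.14, 3.14, 3.14].

### API

Orientations are given as a unit quaternion [x, y, z, w].
In Python, from bench import sensors, eyes, order gives the robot as it stands.
- The arm moves only by the tool arm_command, never from a script. Its argument "steps" is a list of rows, each an object with "rot": the turn, a rotation vector about the world's x, y, z in degrees, a list of three; "slide": the shift along the world's x, y, z in m, a list of three; "grip": the opening, from 0 (shut) to 1 (fully open). A call has exactly 8 rows; each row shifts and turns the commanded pose from where the row before left it; what a row does not reach is not made up. A row lasts 1/8 s, in which the tool goes at most 62.5 mm and 10.7 degrees, less where a joint would pass 70% of its speed; a pose out of reach is approached as far as the arm can. A call with a gripper value outside its range is refused whole. The fingers move at their own pace and stop on an object; "newtons" is the grip in N (left out, the last holds). Time passes only in rows, so rows that do not move let the fingers close, or fill a call up. It gives the time, the measured TCP pose, the force, the opening and the grip force at its end, in the units of the state.
- sensors.read_state(): the state, without advancing time (a new reading comes with each control period).
- eyes.camera(name): name is "side" or "top" or "wrist"; returns a dict with "pixels" (420x560x3 uint8, red, green, blue), "intrinsics" (3x3 intrinsics, pixels), "pose" (4x4, takes a point from camera to world coordinates). Camera axes: x right, y down, z forward; pixel columns grow to the right and rows downward; lengths in m; the calibration is good to about 2 mm. The wrist camera is an equidistant fisheye: a pixel r from the principal point sees the ray r / f radians off the axis. A picture is of the moment at which its call begins. There is no depth.
- order.close_job(): hands the job in; it is judged then, once.
Trained networks look in a picture, given as the dict that the camera call returned (one of the last four; its "shot" number tells which), for a name from the list of things; names that differ only in an ending like _2 or _b are one class to them, and where a whole thing is asked for, a point or a joint stands for the part that bears it (a point fixed in the world has none). Each returns a list of dicts, best first, with "conf" (0 to 1); they miss things now and then, are a little off and sometimes report something else, mostly with a low value. They report only what shows in the picture. A call takes as long as a camera call. They do not tell look-alikes from the thing itself.
- eyes.look_for(name, picture): "bbox" ([left, top, right, bottom] in pixels, round what is visible of it).
The state is a dict: "time": time; "joint_positions": joint angles; "joint_vel": joint speeds; "joint_torque": joint torques, N m; "ee_pos": TCP position; "eef_rot": TCP orientation; "ft_force": force on the tool from outside, world axes, zero at the start; "torque": the same for the moment, N m; "width": finger opening in m; "grip_force": force on a finger pad.
Only numpy, scipy, OpenCV 4.12 (cv2) and the standard library are available. Lean on these libraries where they do the work, as an engineer would, in place of code of your own. Each camera call takes 0.05 s, during which the arm holds its last target. There are 200 camera calls.

### The job

Close down the ointment corner of the pharmacy counter: first slide the water-bath pot across the hob from the red hot ring onto the centre of the blue rest ring, never lifting or tipping it, and only then turn the sunken heat knob back so that its white pointer points at the green standby dot. Balance every washed lid there is, knob up and level, on the crown of the upturned bowl of its own colour to dry, and leave it balanced there. The pot must still be centred on the blue ring and the pointer on the green dot when you finish; leave the bottle, tub and jar alone.

Things in the scene. Friction and masses are not known exactly. Their poses are not given: they have to be found in the camera images.
- hob: fixed hob: black slab 196 (x) x 310 (y) x 20 mm high, with a steel rim 8 mm wide and 8 mm higher round its top, on which the pot slides; origin at the centre of its underside. A grey console, 116 x 116 x 55 mm high, adjoins its near side, centred at x = -156 mm, y = 0 in its frame, with a round well in its top, 92 mm diameter, 41 mm deep (floor 14 mm above the counter), that holds the heat knob
- green_dot (a point): centre of the green standby dot (9 mm), on the console's top beyond the well, 52 mm from the knob axis along the hob's +x. (A red dot on the console marks full heat.)
- heat_grip (a point): on the heat knob's axis, at the top of its bar grip, 3 mm below the console's top; its x axis is the pointer's direction. The black bar is 42 mm long (along x), 14 mm wide, 30 mm tall, on a 40 mm disc whose top is 8 mm above the well floor; a white line on one end of the bar's top is the pointer. 39 mm are free between each side of the bar and the well wall
- heat (a joint): angle of the heat knob in rad: 0 with the pointer at the green dot (hob's +x), growing as it turns clockwise seen from above; stops at -0.7 and 2.5. It starts between 1.6 and 2.3, so it must be turned anticlockwise. It stays where it is left (friction about 0.03 N m).
- ring_hot: centre of the red hot ring painted on the hob's top (108 mm diameter with a 24 mm centre spot); the pot starts on it. The two rings are 150 mm apart along the hob's y; which is on which side varies.
- ring_rest: centre of the blue rest ring painted on the hob's top (108 mm diameter with a 24 mm centre spot), where the pot must go
- pot: loose steel water-bath pot with fixed lid, about 0.6 kg, 92 mm diameter, 58 mm high, with an arched handle: a black grip bar along the pot's y axis, 76 mm long, 14 x 14 mm thick, its centre 98 mm above the pot's underside, over the pot's centre, on steel legs at its two ends; 33 mm are free between bar and lid; it slides easily (friction about 0.35). Origin at the centre of the underside, z up
- mat: fixed black drying mat with grey ribs, 360 (x) x 385 (y) x 4 mm thick, on which bowls and lids stand; origin at the centre of its underside
- bowl_blue: fixed blue upturned round-bottomed mixing bowl: a smooth dome of radius 55 mm (a ball's surface), 115 mm across its rim, its crown 66 mm above its underside; origin at the centre of its underside, on the mat
- crown_blue (a point): the highest point of the blue bowl's dome
- bowl_green: fixed green upturned round-bottomed mixing bowl: a smooth dome of radius 55 mm (a ball's surface), 115 mm across its rim, its crown 66 mm above its underside; origin at the centre of its underside, on the mat
- crown_green (a point): the highest point of the green bowl's dome
- bowl_orange: fixed orange upturned round-bottomed mixing bowl: a smooth dome of radius 55 mm (a ball's surface), 115 mm across its rim, its crown 66 mm above its underside; origin at the centre of its underside, on the mat
- crown_orange (a point): the highest point of the orange bowl's dome
- lid_blue: loose blue lid, about 0.12 kg (may be absent): flat disc 80 mm diameter, 6 mm thick, flat below, with an upright round steel knob in its centre, 26 mm diameter and 34 mm tall (top 40 mm above the underside). Origin at the centre of the underside, z up through the knob; centre of mass about 10 mm up. On the dome it tilts about 1.3 degrees per mm off centre.
- lid_green: loose green lid, about 0.12 kg (may be absent): flat disc 80 mm diameter, 6 mm thick, flat below, with an upright round steel knob in its centre, 26 mm diameter and 34 mm tall (top 40 mm above the underside). Origin at the centre of the underside, z up through the knob; centre of mass about 10 mm up. On the dome it tilts about 1.3 degrees per mm off centre.
- lid_orange: loose orange lid, about 0.12 kg (may be absent): flat disc 80 mm diameter, 6 mm thick, flat below, with an upright round steel knob in its centre, 26 mm diameter and 34 mm tall (top 40 mm above the underside). Origin at the centre of the underside, z up through the knob; centre of mass about 10 mm up. On the dome it tilts about 1.3 degrees per mm off centre.
- amber_bottle: loose amber bottle, 56 mm diameter, 110 mm tall, a bystander; origin at the centre of its underside
- tablet_tub: loose white tablet tub, 60 mm diameter, 85 mm tall, a bystander; origin at the centre of its underside
- salve_jar: loose white jar with blue cap, 68 mm diameter, 55 mm tall, a bystander; origin at the centre of its underside
There are look-alikes about, which are no part of the job. Leave any yellow look-alike of the lid_green alone.

How it is judged:
On the way, in this order (a step that is already met when the one before it is completed fails the run):
1. the pot stands upright on the blue rest ring, slid there (horizontal distance between pot and ring_rest below 0.014 m and angle between pot's own z axis and vertical below 0.05 rad and height (world z) of pot below 0.026 m and linear speed of pot below 0.02 m/s), for 0.2 s.
2. then the heat knob's pointer is turned to the green dot (value of joint heat between -0.15 and 0.15 rad), for 0.2 s.
At the end, for the whole second after the job is handed in: Pot upright and still on the hob, within 14 mm of the blue ring's centre; knob within 0.15 rad of the green dot; every lid present at rest, knob up, on the bowl of its own colour, centre within 22 mm of the crown, tilt under 0.21 rad (all of step 1 and all of step 2 and horizontal distance between lid_blue and crown_blue below 0.022 m and angle between each of lid_blue, lid_green, lid_orange's own z axis and vertical below 0.21 rad and z of lid_blue in the frame of bowl_blue above 0.06 m and linear speed of each of lid_blue, lid_green, lid_orange below 0.03 m/s and horizontal distance between lid_green and crown_green below 0.022 m and z of lid_green in the frame of bowl_green above 0.06 m and horizontal distance between lid_orange and crown_orange below 0.022 m and z of lid_orange in the frame of bowl_orange above 0.06 m); the robot touches nothing.
It fails at once if the pot is lifted more than 12 mm off the hob's top (height (world z) of pot above 0.032 m).
It fails at once if the pot is tipped more than 0.35 rad (angle between pot's own z axis and vertical above 0.35 rad).
It fails at once if a bystander (bottle, tub or jar) is moved more than 25 mm (distance of any of amber_bottle, tablet_tub, salve_jar from where it was at the start of the episode above 0.025 m).
Of lid_blue, lid_green, lid_orange only 2 to 3 are there at a start; the rules pass over those that are not, and their reading is None.
At some moment in a run one of pot may be knocked a few centimetres aside while the robot is not near it.
It also fails if it takes over 210 s, if anything falls off the work surface, if the arm or the gripper's body presses on something with over 40 N, if the wrist force passes 120 N, or if a joint passes its speed limit or range.

## Working session

There is one attempt and no reset: what is moved stays moved. The work goes in short steps, Python scripts to look and compute and a tool call to move; the robot and the scene stay as the last step left them, time stands still between calls to the robot, and variables do not carry over. Pictures are saved under pics/ and viewed, at most 14 in all, crops included, and the job is handed in when it is done.

Besides the shell and the picture viewer there is one more tool, called after "Emit:" as a command line: name --argument value ..., lists and objects as JSON in quotes. arm_command: Moves the arm, as the interface text tells. Its arguments: {"type":"object","properties":{"steps":{"type":"array","items":{"type":"object","properties":{"rot":{"type":"array","items":{"type":"number"}},"slide":{"type":"array","items":{"type":"number"}},"grip":{"type":"number"}}}},"newtons":{"type":"number"}},"required":["steps"]}

```bash
ls; mkdir -p pics; cat > h.py <<'E'
import numpy as np, cv2
from bench import sensors, eyes, order
def snap(n,f=None):
    p=eyes.camera(n)
    if f: cv2.imwrite('pics/'+f,np.array(p['pixels'])[:,:,::-1])
    return p
def ray(p,u,v):
    K=np.array(p['intrinsics']);T=np.array(p['pose'])
    x=(u-K[0,2])/K[0,0];y=(v-K[1,2])/K[1,1]
    if p.get('fish'):
        r=np.hypot(x,y);d=np.array([x/r*np.sin(r),y/r*np.sin(r),np.cos(r)]) if r>1e-9 else np.array([0,0,1.])
    else: d=np.array([x,y,1.])
    return T[:3,3],T[:3,:3]@d
def at(p,u,v,z):
    o,d=ray(p,u,v);return (o+d*(z-o[2])/d[2]).round(4)
def proj(p,X):
    K=np.array(p['intrinsics']);T=np.array(p['pose'])
    c=T[:3,:3].T@(np.array(X)-T[:3,3])
    if p.get('fish'):
        r=np.hypot(c[0],c[1]);t=np.arctan2(r,c[2]);c=np.array([c[0]/r*t,c[1]/r*t,1.])
    else: c=c/c[2]
    return (K@c)[:2].round(1)
E
python3 - <<'E'
from h import *
s=sensors.read_state();print(s)
for n in('top','side'):
    p=snap(n,n+'0.png');print(n,np.array(p['intrinsics']).tolist(),np.array(p['pose']).round(4).tolist())
    for k in 'hob green_dot heat_grip ring_hot ring_rest pot mat bowl_blue bowl_green bowl_orange lid_blue lid_green lid_orange amber_bottle tablet_tub salve_jar'.split():
        try: print(k,[(np.round(r['bbox']).tolist(),round(r['conf'],2)) for r in eyes.look_for(k,p)[:3]])
        except Exception as e: print(k,e)
E
```

```text
pics
{'time': 0.0, 'joint_positions': array([ 1.08737048,  0.33289065, -0.0647143 ,  1.4609109 ,  0.02157348,
        1.34989282, -0.08849611]), 'joint_vel': array([-4.66352331e-04,  9.59107557e-05, -1.78324616e-03, -4.13663133e-04,
       -8.92574997e-04, -3.09037128e-04, -1.43710075e-04]), 'joint_torque': array([-4.41649654e-04, -6.23260832e+01,  2.44700391e-02, -3.89892912e+01,
       -6.13102410e-02,  3.98264278e-02,  1.20799637e-04]), 'ee_pos': array([ 0.27777511, -0.55946306,  0.22175676]), 'eef_rot': array([ 9.73568289e-01,  2.28395036e-01, -1.76799602e-04, -6.81222495e-04]), 'ft_force': array([-0.26455957,  0.16740543, -0.76481782]), 'torque': array([ 0.01089843,  0.02362998, -0.00043004]), 'grip_force': 0.0, 'width': 0.0868789635922566}
top [[514.4188411568829, 0.0, 285.13857427983385], [0.0, 514.4188411568829, 206.5979858667215], [0.0, 0.0, 1.0]] [[0.0032, -0.9985, 0.0555, 0.448], [-0.9999, -0.0038, -0.0109, 0.0146], [0.0111, -0.0555, -0.9984, 1.4269], [0.0, 0.0, 0.0, 1.0]]
hob [([309.0, 154.0, 425.0, 269.0], 0.91), ([239.0, 167.0, 280.0, 211.0], 0.25)]
green_dot [([313.0, 
[... 1592 characters left out ...]
.0, 277.0, 240.0], 0.54)]
bowl_blue [([239.0, 210.0, 276.0, 244.0], 0.58)]
bowl_green [([208.0, 227.0, 244.0, 267.0], 0.59)]
bowl_orange [([173.0, 263.0, 213.0, 299.0], 0.62)]
lid_blue [([279.0, 249.0, 306.0, 277.0], 0.78), ([206.0, 296.0, 237.0, 323.0], 0.71), ([296.0, 171.0, 326.0, 205.0], 0.63)]
lid_green [([236.0, 271.0, 264.0, 298.0], 0.96), ([265.0, 319.0, 296.0, 348.0], 0.61), ([130.0, 301.0, 162.0, 328.0], 0.59)]
lid_orange [([208.0, 294.0, 236.0, 324.0], 0.61)]
amber_bottle [([242.0, 166.0, 258.0, 194.0], 0.88)]
tablet_tub [([335.0, 136.0, 351.0, 159.0], 0.84), ([234.0, 271.0, 262.0, 297.0], 0.68), ([355.0, 201.0, 365.0, 214.0], 0.4)]
salve_jar [([385.0, 175.0, 409.0, 199.0], 0.85)]
```

```bash
python3 - <<'E'
import cv2
a=cv2.imread('pics/top0.png')[100:330,80:480]; cv2.imwrite('pics/top0c.png',cv2.resize(a,None,fx=2,fy=2,interpolation=cv2.INTER_CUBIC))
a=cv2.imread('pics/side0.png')[130:360,110:420]; cv2.imwrite('pics/side0c.png',cv2.resize(a,None,fx=2.5,fy=2.5,interpolation=cv2.INTER_CUBIC))
E
```

```text
(no output)
```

View pics/top0c.png

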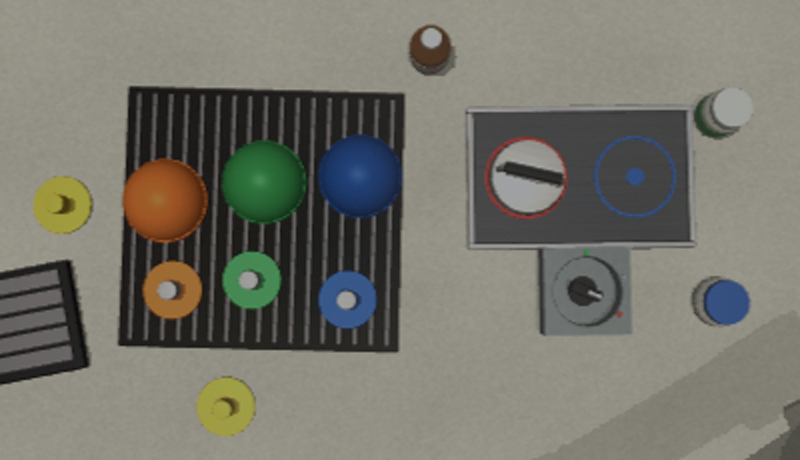

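View pics/side0c.png

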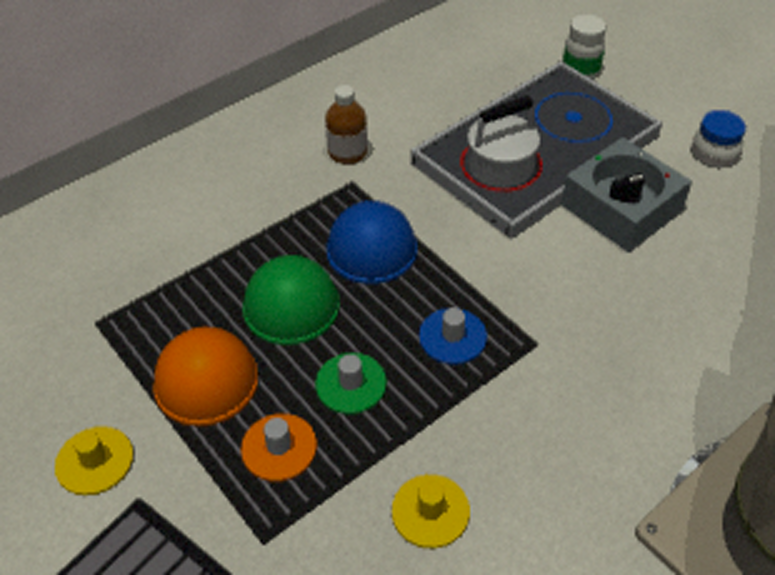

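The top crop shows all three lids: orange (172,290), green (251,280) and blue (347,299). Their bowls are at (165,200), (263,181) and (360,176). The pot is on the red ring at (525,176), the blue ring's centre is at (635,176), and the knob is at (585,291) with its pointer to the right and slightly down. The yellow lid-shaped things at (62,204) and (226,406) are look-alikes because their knobs are yellow too; the green lid is the one on the mat at (251,280).

```bash
cat >> h.py <<'E'
def hsv(p): return cv2.cvtColor(np.array(p['pixels']),cv2.COLOR_RGB2HSV)
H={'orange':(5,18),'green':(50,85),'blue':(100,125),'yellow':(22,35)}
def blobs(p,c,smin=110,vmin=50,amin=6,box=None):
    m=cv2.inRange(hsv(p),(H[c][0],smin,vmin),(H[c][1],255,255))
    n,l,s,cen=cv2.connectedComponentsWithStats(m)
    out=[]
    for i in range(1,n):
        if s[i,4]>=amin:
            cs=cv2.findContours((l==i).astype('uint8'),cv2.RETR_EXTERNAL,cv2.CHAIN_APPROX_NONE)[0][0]
            h=cv2.convexHull(cs);M=cv2.moments(h)
            c0=(M['m10']/M['m00'],M['m01']/M['m00']) if M['m00']>0 else tuple(cen[i])
            out.append((np.round(c0,1).tolist(),s[i].tolist()))
    return sorted(out,key=lambda b:-b[1][4])
E
python3 - <<'E'
from h import *
for n in('top','side'):
    p=snap(n)
    for c in H:
        for b in blobs(p,c)[:7]:
            u,v=b[0];print(n,c,b,'z.01',at(p,u,v,.010)[:2],'z.015',at(p,u,v,.015)[:2],'z.02',at(p,u,v,.02)[:2],'z.055',at(p,u,v,.055)[:2])
# hob corners outline: steel rim from crop
p=snap('top')
for u,v in [(80+468/2,100+107/2),(80+692/2,100+107/2),(80+694/2,100+246/2),(80+469/2,100+247/2)]: print('corner',at(p,u,v,.028))
E
```

```text
top orange ([111.7, 23.0], [18, 0, 173, 54, 6734]) z.01 [1.0405 0.4871] z.015 [1.0384 0.4854] z.02 [1.0363 0.4838] z.055 [1.0217 0.4721]
top orange ([162.0, 199.9], [141, 179, 43, 43, 1440]) z.01 [0.544  0.3382] z.015 [0.5436 0.3371] z.02 [0.5433 0.336 ] z.055 [0.5409 0.328 ]
top orange ([165.7, 244.6], [151, 230, 30, 30, 615]) z.01 [0.4212 0.3261] z.015 [0.4213 0.325 ] z.02 [0.4214 0.3239] z.055 [0.4221 0.3162]
top orange ([294.8, 122.7], [286, 113, 19, 20, 198]) z.01 [ 0.7609 -0.027 ] z.015 [ 0.7598 -0.0269] z.02 [ 0.7587 -0.0267] z.055 [ 0.7509 -0.0257]
top green ([211.5, 190.5], [191, 170, 42, 42, 1381]) z.01 [0.5705 0.2024] z.015 [0.5701 0.2018] z.02 [0.5696 0.2011] z.055 [0.5666 0.1965]
top green ([205.5, 239.6], [191, 225, 30, 30, 574]) z.01 [0.4352 0.2174] z.015 [0.4353 0.2167] z.02 [0.4353 0.216 ] z.055 [0.4357 0.2109]
top blue ([259.4, 187.6], [239, 167, 42, 42, 1384]) z.01 [0.5791 0.0704] z.015 [0.5786 0.0702] z.02 [0.5782 0.07  ] z.055 [0.5749 0.0686]
top blue ([79.2, 410.0], [58, 398, 43, 22, 743]) z.01 [-0.0229  0.5509] z.015 [-0.0212  0.549 ] z.02 [-0.0195  0.5471] z.0
[... 2848 characters left out ...]
side blue ([339.0, 176.5], [324, 167, 31, 20, 105]) z.01 [ 0.5888 -0.317 ] z.015 [ 0.5851 -0.312 ] z.02 [ 0.5814 -0.3071] z.055 [ 0.5556 -0.2724]
side blue ([338.8, 176.1], [336, 174, 7, 5, 28]) z.01 [ 0.5909 -0.3181] z.015 [ 0.5872 -0.3132] z.02 [ 0.5835 -0.3082] z.055 [ 0.5575 -0.2735]
side yellow ([281.9, 334.0], [267, 319, 31, 31, 743]) z.01 [0.2617 0.2543] z.015 [0.2598 0.2561] z.02 [0.2579 0.2579] z.055 [0.2447 0.2706]
side yellow ([147.2, 313.7], [132, 300, 32, 28, 679]) z.01 [0.5354 0.4823] z.015 [0.532  0.4828] z.02 [0.5286 0.4834] z.055 [0.5048 0.4872]
corner [ 0.6719 -0.0793  0.028 ]
corner [ 0.6734 -0.3873  0.028 ]
corner [ 0.4825 -0.3878  0.028 ]
corner [ 0.48   -0.0807  0.028 ]
```

```bash
python3 - <<'E'
from h import *
p=snap('top')
a,b=at(p,80+497/2,100+167/2,.122),at(p,80+562/2,100+180/2,.122)
print(a,b,(a+b)/2,np.degrees(np.arctan2(*(a-b)[1::-1])),np.linalg.norm(a-b))
a,b=at(p,80+585/2,100+290/2,.052),at(p,80+600/2,100+297/2,.052);print(a,b)
q=snap('side')
print('side handle', at(q,110+482/2.5,130+116/2.5,.12),at(q,110+531/2.5,130+103/2.5,.12))
img=np.array(p['pixels'])
for (n,x0,y0,x1,y1) in [('pot',318,160,372,212),('knob',345,215,405,270)]:
    cv2.imwrite(f'pics/{n}.png',cv2.resize(img[y0:y1,x0:x1,::-1],None,fx=6,fy=6,interpolation=cv2.INTER_CUBIC))
a=cv2.imread('pics/pot.png');b=cv2.imread('pics/knob.png')
h=max(a.shape[0],b.shape[0]);pad=lambda x:cv2.copyMakeBorder(x,0,h-x.shape[0],0,10,0)
cv2.imwrite('pics/pk.png',np.hstack([pad(a),pad(b)]))
E
```

```text
[ 0.58  -0.11   0.122] [ 0.5637 -0.1929  0.122 ] [ 0.57185 -0.15145  0.122  ] 78.87626485406707 0.08448727714869261
[ 0.4226 -0.2341  0.052 ] [ 0.4134 -0.2541  0.052 ]
side handle [ 0.5838 -0.1195  0.12  ] [ 0.5613 -0.1867  0.12  ]
```

View pics/pk.png

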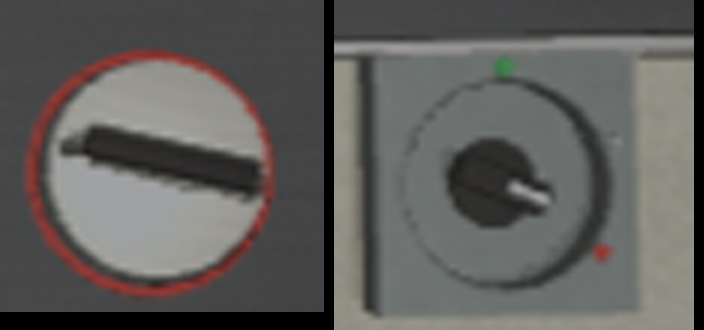

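Left: the pot sits on the red ring, with its bar running from (88,138) to (262,178) in the crop. Right: the knob bar's pointer goes from (512,188) to (548,200), which is about -110° in world, or heat ≈1.9.

```bash
python3 - <<'E'
from h import *
p=snap('top')
a,b=at(p,318+88/6,160+138/6,.123),at(p,318+262/6,160+178/6,.123)
print(a,b,(a+b)/2,np.linalg.norm(a-b),np.degrees(np.arctan2(*(a-b)[1::-1])))
print('hot',at(p,318+150/6,160+173/6,.02))
g=[at(p,345+x/6,215+y/6,.055) for x,y in((503,67),(602,254))];print('dots',g)
a,b=at(p,345+512/6,215+188/6,.052),at(p,345+548/6,215+200/6,.052);print(a,b)
c=[at(p,345+x/6,215+y/6,.055) for x,y in((370,55),(638,55),(370,315),(638,312))];print(c)
E
```

```text
[ 0.5812 -0.1206  0.123 ] [ 0.5645 -0.1945  0.123 ] [ 0.57285 -0.15755  0.123  ] 0.0757634476512256 77.26612595275586
hot [ 0.5757 -0.1596  0.02  ]
dots [array([ 0.4734, -0.3848,  0.055 ]), array([ 0.3905, -0.4279,  0.055 ])]
[ 0.4195 -0.389   0.052 ] [ 0.4142 -0.4051  0.052 ]
[array([ 0.4785, -0.3254,  0.055 ]), array([ 0.4789, -0.4453,  0.055 ]), array([ 0.3632, -0.3243,  0.055 ]), array([ 0.3649, -0.4436,  0.055 ])]
```

Emit:
arm_command --steps '[{"slide": [0.06, 0.05, 0.0], "rot": [0, 0, 8], "grip": 1}, {"slide": [0.06, 0.05, 0.0], "rot": [0, 0, 8], "grip": 1}, {"slide": [0.05, 0.06, 0.0], "rot": [0, 0, 8], "grip": 1}, {"slide": [0.05, 0.06, 0.0], "rot": [0, 0, 8], "grip": 1}, {"slide": [0.04, 0.06, 0.0], "rot": [0, 0, 8], "grip": 1}, {"slide": [0.02, 0.06, 0.0], "rot": [0, 0, 8], "grip": 1}, {"slide": [0.01, 0.06, 0.0], "rot": [0, 0, 3], "grip": 1}, {"slide": [0.0, 0.0, 0.0], "rot": [0, 0, 0], "grip": 1}]'

```text
time: 3.0
ee_pos: [0.52, -0.2067, 0.2232]
eef_rot: [0.778, 0.629, 0.001, -0.0]
ft_force: [-0.1, -0.1, 0.3]
width: 0.0863
grip_force: 0.0
```

Emit:
arm_command --steps '[{"slide": [0.027, 0.025, 0.0], "rot": [0, 0, -1], "grip": 1}, {"slide": [0.026, 0.024, 0.0], "grip": 1}, {"slide": [0, 0, -0.03], "grip": 1}, {"slide": [0, 0, -0.03], "grip": 1}, {"slide": [0, 0, -0.03], "grip": 1}, {"slide": [0, 0, -0.02], "grip": 1}, {"slide": [0, 0, -0.012], "grip": 1}, {"slide": [0, 0, 0], "grip": 1}]'

```text
schema error: expected keys rot, slide, grip
```

Emit:
arm_command --newtons 12 --steps '[{"slide": [0, 0, 0], "grip": 0.5}, {"grip": 0.3}, {"grip": 0.1}, {"grip": 0.1}, {"grip": 0.05}, {"grip": 0.05}, {"grip": 0.05}, {"grip": 0.05}]'

```text
schema error: expected keys rot, slide, grip
```

Emit:
arm_command --steps '[{"slide": [0.027, 0.025, 0.0], "rot": [0, 0, -1], "grip": 1}, {"slide": [0.026, 0.024, 0.0], "rot": [0, 0, 0], "grip": 1}, {"slide": [0, 0, -0.03], "rot": [0, 0, 0], "grip": 1}, {"slide": [0, 0, -0.03], "rot": [0, 0, 0], "grip": 1}, {"slide": [0, 0, -0.03], "rot": [0, 0, 0], "grip": 1}, {"slide": [0, 0, -0.02], "rot": [0, 0, 0], "grip": 1}, {"slide": [0, 0, -0.014], "rot": [0, 0, 0], "grip": 1}, {"slide": [0, 0, 0], "rot": [0, 0, 0], "grip": 1}]'

```text
time: 4.0
ee_pos: [0.5711, -0.1636, 0.098]
eef_rot: [0.786, 0.618, -0.0, -0.0]
ft_force: [-0.6, -0.5, 0.3]
width: 0.0868
grip_force: 0.0
```

Emit:
arm_command --newtons 12 --steps '[{"slide": [0, 0, 0], "rot": [0, 0, 0], "grip": 0.5}, {"slide": [0, 0, 0], "rot": [0, 0, 0], "grip": 0.3}, {"slide": [0, 0, 0], "rot": [0, 0, 0], "grip": 0.1}, {"slide": [0, 0, 0], "rot": [0, 0, 0], "grip": 0.1}, {"slide": [0, 0, 0], "rot": [0, 0, 0], "grip": 0.05}, {"slide": [0, 0, 0], "rot": [0, 0, 0], "grip": 0.05}, {"slide": [0, 0, 0], "rot": [0, 0, 0], "grip": 0.05}, {"slide": [0, 0, 0], "rot": [0, 0, 0], "grip": 0.05}]'

```text
time: 5.0
ee_pos: [0.5717, -0.1636, 0.0987]
eef_rot: [0.786, 0.618, 0.0, 0.0]
ft_force: [1.8, -0.1, -0.8]
width: 0.0152
grip_force: 0.9
```

Emit:
arm_command --newtons 12 --steps '[{"slide": [0, 0, 0], "rot": [0, 0, 0], "grip": 0.05}, {"slide": [0, 0, 0], "rot": [0, 0, 0], "grip": 0.05}, {"slide": [0.001, -0.012, 0], "rot": [0, 0, 0], "grip": 0.05}, {"slide": [0.001, -0.015, 0], "rot": [0, 0, 0], "grip": 0.05}, {"slide": [0.001, -0.015, 0], "rot": [0, 0, 0], "grip": 0.05}, {"slide": [0.001, -0.015, 0], "rot": [0, 0, 0], "grip": 0.05}, {"slide": [0.001, -0.015, 0], "rot": [0, 0, 0], "grip": 0.05}, {"slide": [0, 0, 0], "rot": [0, 0, 0], "grip": 0.05}]'

```text
time: 6.0
ee_pos: [0.5762, -0.2385, 0.0987]
eef_rot: [0.787, 0.617, -0.0, 0.001]
ft_force: [0.7, -2.9, 3.9]
width: 0.0136
grip_force: 12.0
```

Emit:
arm_command --steps '[{"slide": [0.001, -0.015, 0], "rot": [0, 0, 0], "grip": 0.05}, {"slide": [0.001, -0.015, 0], "rot": [0, 0, 0], "grip": 0.05}, {"slide": [0, -0.015, 0], "rot": [0, 0, 0], "grip": 0.05}, {"slide": [0, -0.015, 0], "rot": [0, 0, 0], "grip": 0.05}, {"slide": [0, -0.012, 0], "rot": [0, 0, 0], "grip": 0.05}, {"slide": [0, -0.007, 0], "rot": [0, 0, 0], "grip": 0.05}, {"slide": [0, 0, 0], "rot": [0, 0, 0], "grip": 0.05}, {"slide": [0, 0, 0], "rot": [0, 0, 0], "grip": 0.05}]'

```text
time: 7.0
ee_pos: [0.5782, -0.3163, 0.0987]
eef_rot: [0.786, 0.618, -0.0, 0.001]
ft_force: [1.0, -4.2, 3.4]
width: 0.0134
grip_force: 12.0
```

```bash
python3 - <<'E'
from h import *
for n in('top','side'): p=snap(n,n+'1.png')
a=cv2.imread('pics/top1.png')[140:280,300:460];b=cv2.imread('pics/side1.png')[100:240,270:430]
cv2.imwrite('pics/1.png',cv2.resize(np.hstack([a,b]),None,fx=2.5,fy=2.5,interpolation=cv2.INTER_CUBIC))
print(sensors.read_state()['ee_pos'])
E
```

```text
[ 0.57811827 -0.31567884  0.09869363]
```

View pics/1.png

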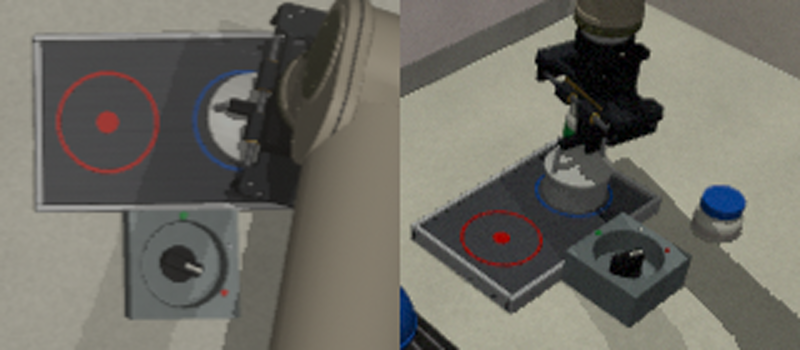

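Emit:
arm_command --steps '[{"slide": [0, 0, 0], "rot": [0, 0, 0], "grip": 0.3}, {"slide": [0, 0, 0], "rot": [0, 0, 0], "grip": 0.6}, {"slide": [0, 0, 0], "rot": [0, 0, 0], "grip": 0.6}, {"slide": [0, 0, 0.02], "rot": [0, 0, 0], "grip": 0.6}, {"slide": [0, 0, 0.05], "rot": [0, 0, 0], "grip": 0.6}, {"slide": [-0.03, 0.01, 0.03], "rot": [0, 0, -2], "grip": 0.5}, {"slide": [-0.06, 0.01, 0.0], "rot": [0, 0, -3], "grip": 0.5}, {"slide": [-0.06, 0.01, 0], "rot": [0, 0, 0], "grip": 0.5}]'

```text
time: 8.1
ee_pos: [0.4274, -0.2841, 0.2003]
eef_rot: [0.812, 0.583, 0.0, 0.001]
ft_force: [0.0, -1.0, 1.0]
width: 0.0439
grip_force: 0.0
```

Emit:
arm_command --steps '[{"slide": [-0.01, 0.05, 0], "rot": [0, 0, 0], "grip": 0.5}, {"slide": [0, 0, 0], "rot": [0, 0, 0], "grip": 0.5}, {"slide": [0, 0, 0], "rot": [0, 0, 0], "grip": 0.5}, {"slide": [0, 0, 0], "rot": [0, 0, 0], "grip": 0.5}, {"slide": [0, 0, 0], "rot": [0, 0, 0], "grip": 0.5}, {"slide": [0, 0, 0], "rot": [0, 0, 0], "grip": 0.5}, {"slide": [0, 0, 0], "rot": [0, 0, 0], "grip": 0.5}, {"slide": [0, 0, 0], "rot": [0, 0, 0], "grip": 0.5}]'

```text
time: 9.1
ee_pos: [0.4184, -0.2345, 0.1985]
eef_rot: [0.812, 0.584, 0.0, -0.0]
ft_force: [0.9, 0.6, 0.4]
width: 0.0435
grip_force: 0.0
```

```bash
sed -i "s/    p=eyes.camera(n)/    p=eyes.camera(n);p['fish']=(n=='wrist')/" h.py; python3 - <<'E'
from h import *
p=snap('side');q=snap('wrist','w2.png');t=snap('top')
cv2.imwrite('pics/2.png',np.hstack([np.array(p['pixels'])[100:240:,270:430,::-1].repeat(2,0).repeat(2,1),np.array(t['pixels'])[140:280,300:460,::-1].repeat(2,0).repeat(2,1)]))
w=np.array(q['pixels']);print(np.array(q['intrinsics']).round(1).tolist(),np.array(q['pose']).round(3).tolist())
print(sensors.read_state()['ee_pos'],sensors.read_state()['width'])
for X in [(.4215,-.2345,.052),(.4734,-.235,.055),(.579,-.3095,.02)]: print(proj(q,X))
a=cv2.imread('pics/2.png');b=np.zeros((0,640,3),'uint8')
cv2.imwrite('pics/2b.png',np.vstack([a,cv2.resize(w[:,:,::-1],(400,300))[:, :].copy() if 0 else cv2.copyMakeBorder(cv2.resize(w[:,:,::-1],(420,315)),0,0,0,220,0)]))
E
```

```text
[[325.2, 0.0, 279.8], [0.0, 325.2, 209.8], [0.0, 0.0, 1.0]] [[0.948, -0.307, -0.087, 0.442], [-0.319, -0.912, -0.257, -0.165], [-0.001, 0.272, -0.962, 0.36], [0.0, 0.0, 0.0, 1.0]]
[ 0.41842097 -0.23444211  0.19855781] 0.04360540056345956
[283.1 195.6]
[334.5 180.2]
[430.8 207.6]
```

View pics/2b.png

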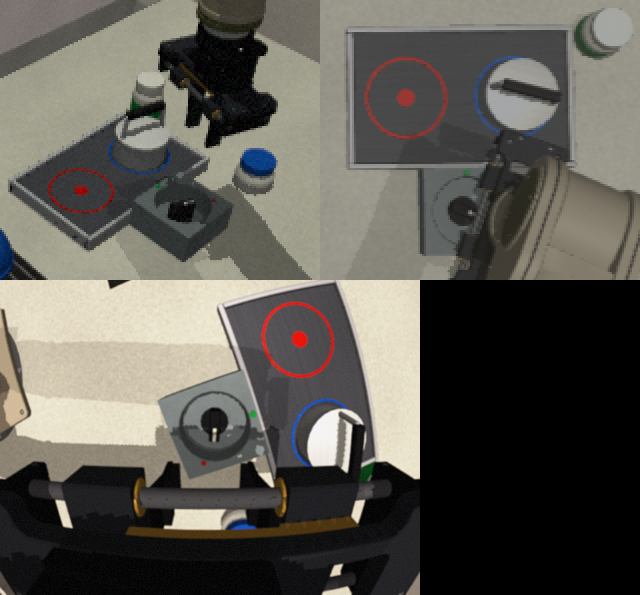

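```bash
python3 - <<'E'
from h import *
t=snap('top');a=np.array(t['pixels']);hs=hsv(t)
print(proj(t,(.579,-.3095,.078)))
m=((hs[:,:,2]>120)&(hs[:,:,1]<40)).astype('uint8');m[:,:375]=0;m[:,425:]=0;m[:163]=0;m[212:]=0
n,l,s,c=cv2.connectedComponentsWithStats(cv2.morphologyEx(m,cv2.MORPH_CLOSE,np.ones((7,7))))
for i in range(1,n):
    if s[i,4]>300: print(s[i],c[i],at(t,s[i,0]+s[i,2]/2-.5,s[i,1]+s[i,3]/2-.5,.078))
E
```

```text
[402.4 185.9]
[383 169  36  36 795] [399.85408805 186.88679245] [ 0.5773 -0.3044  0.078 ]
```

Emit:
arm_command --newtons 15 --steps '[{"slide": [0.003, 0, -0.03], "rot": [0, 0, 0], "grip": 0.5}, {"slide": [0, 0, -0.03], "rot": [0, 0, 0], "grip": 0.5}, {"slide": [0, 0, -0.03], "rot": [0, 0, 0], "grip": 0.5}, {"slide": [0, 0, -0.03], "rot": [0, 0, 0], "grip": 0.5}, {"slide": [0, 0, -0.03], "rot": [0, 0, 0], "grip": 0.5}, {"slide": [0, 0, -0.02], "rot": [0, 0, 0], "grip": 0.5}, {"slide": [0, 0, 0], "rot": [0, 0, 0], "grip": 0.5}, {"slide": [0, 0, 0], "rot": [0, 0, 0], "grip": 0.5}]'

```text
time: 10.3
ee_pos: [0.422, -0.2347, 0.0294]
eef_rot: [0.812, 0.584, 0.0, 0.0]
ft_force: [0.2, -0.2, 0.3]
width: 0.0437
grip_force: 0.0
```

Emit:
arm_command --newtons 15 --steps '[{"slide": [0, 0, -0.001], "rot": [0, 0, 0], "grip": 0.3}, {"slide": [0, 0, 0], "rot": [0, 0, 0], "grip": 0.1}, {"slide": [0, 0, 0], "rot": [0, 0, 0], "grip": 0.05}, {"slide": [0, 0, 0], "rot": [0, 0, 0], "grip": 0.05}, {"slide": [0, 0, 0], "rot": [0, 0, 0], "grip": 0.05}, {"slide": [0, 0, 0], "rot": [0, 0, 0], "grip": 0.05}, {"slide": [0, 0, 0], "rot": [0, 0, 9], "grip": 0.05}, {"slide": [0, 0, 0], "rot": [0, 0, 9], "grip": 0.05}]'

```text
time: 11.3
ee_pos: [0.4247, -0.2353, 0.0284]
eef_rot: [0.709, 0.705, 0.002, 0.003]
ft_force: [12.6, -4.1, -11.2]
width: 0.014
grip_force: 15.0
```

Emit:
arm_command --steps '[{"slide": [0, 0, 0], "rot": [0, 0, 9], "grip": 0.05}, {"slide": [0, 0, 0], "rot": [0, 0, 9], "grip": 0.05}, {"slide": [0, 0, 0], "rot": [0, 0, 9], "grip": 0.05}, {"slide": [0, 0, 0], "rot": [0, 0, 9], "grip": 0.05}, {"slide": [0, 0, 0], "rot": [0, 0, 9], "grip": 0.05}, {"slide": [0, 0, 0], "rot": [0, 0, 9], "grip": 0.05}, {"slide": [0, 0, 0], "rot": [0, 0, 9], "grip": 0.05}, {"slide": [0, 0, 0], "rot": [0, 0, 9], "grip": 0.05}]'

```text
time: 12.3
ee_pos: [0.4251, -0.235, 0.0284]
eef_rot: [0.159, 0.987, -0.0, 0.004]
ft_force: [15.3, -3.2, -11.7]
width: 0.0142
grip_force: 15.0
```

Emit:
arm_command --steps '[{"slide": [0.002, 0, 0.001], "rot": [0, 0, 9], "grip": 0.05}, {"slide": [0.001, -0.001, 0.001], "rot": [0, 0, 9], "grip": 0.05}, {"slide": [0, 0, 0], "rot": [0, 0, 0], "grip": 0.05}, {"slide": [0, 0, 0], "rot": [0, 0, 0], "grip": 0.05}, {"slide": [0, 0, 0], "rot": [0, 0, 0], "grip": 0.05}, {"slide": [0, 0, 0], "rot": [0, 0, 0], "grip": 0.05}, {"slide": [0, 0, 0], "rot": [0, 0, 0], "grip": 0.05}, {"slide": [0, 0, 0], "rot": [0, 0, 0], "grip": 0.05}]'

```text
time: 13.3
ee_pos: [0.425, -0.2348, 0.0287]
eef_rot: [0.005, 1.0, 0.001, 0.001]
ft_force: [8.5, -0.6, -16.9]
width: 0.0139
grip_force: 15.0
```

Emit:
arm_command --steps '[{"slide": [0, 0, 0], "rot": [0, 0, 0], "grip": 0.2}, {"slide": [0, 0, 0], "rot": [0, 0, 0], "grip": 0.5}, {"slide": [0, 0, 0], "rot": [0, 0, 0], "grip": 0.5}, {"slide": [0, 0, 0.03], "rot": [0, 0, 0], "grip": 0.5}, {"slide": [0, 0, 0.05], "rot": [0, 0, 0], "grip": 0.5}, {"slide": [0, 0, 0.05], "rot": [0, 0, 0], "grip": 0.5}, {"slide": [0, 0.03, 0.03], "rot": [0, 0, -10], "grip": 1}, {"slide": [0, 0.04, 0], "rot": [0, 0, -10], "grip": 1}]'

```text
time: 14.3
ee_pos: [0.4256, -0.1656, 0.1921]
eef_rot: [0.182, 0.983, -0.001, 0.002]
ft_force: [0.2, 0.3, -1.2]
width: 0.0563
grip_force: 0.0
```

Emit:
arm_command --steps '[{"slide": [0, 0.05, 0], "rot": [0, 0, -10], "grip": 1}, {"slide": [0, 0.05, 0], "rot": [0, 0, -10], "grip": 1}, {"slide": [0, 0.05, 0], "rot": [0, 0, -10], "grip": 1}, {"slide": [-0.005, 0.05, 0], "rot": [0, 0, -10], "grip": 1}, {"slide": [-0.01, 0.04, 0], "rot": [0, 0, -10], "grip": 1}, {"slide": [0, 0.01, 0], "rot": [0, 0, -10], "grip": 1}, {"slide": [0, 0, 0], "rot": [0, 0, 0], "grip": 1}, {"slide": [0, 0, 0], "rot": [0, 0, 0], "grip": 1}]'

```text
time: 15.3
ee_pos: [0.4095, 0.0837, 0.1896]
eef_rot: [0.646, 0.764, -0.0, 0.0]
ft_force: [-0.2, -0.0, 0.1]
width: 0.0867
grip_force: 0.0
```

```bash
python3 - <<'E'
from h import *
q=snap('wrist','w3.png');t=snap('top')
for b in blobs(q,'blue')[:5]: print(b,at(q,*b[0],.010),at(q,*b[0],.015))
print(proj(q,(.4095,.0865,.01)),proj(q,(.4095,.0865,.04)))
cv2.imwrite('pics/3.png',np.vstack([np.array(q['pixels'])[:,:,::-1],cv2.copyMakeBorder(cv2.resize(np.array(t['pixels'])[150:280,300:430,::-1],(180,180),interpolation=cv2.INTER_CUBIC),0,0,0,380,0)]))
E
```

```text
([421.5, 224.3], [375, 176, 95, 98, 6564]) [0.5805 0.0716 0.01  ] [0.5778 0.0728 0.015 ]
([282.2, 186.2], [245, 150, 75, 74, 3686]) [0.4107 0.0876 0.01  ] [0.4105 0.0887 0.015 ]
[280.9 187. ] [281.  193.3]
```

View pics/3.png

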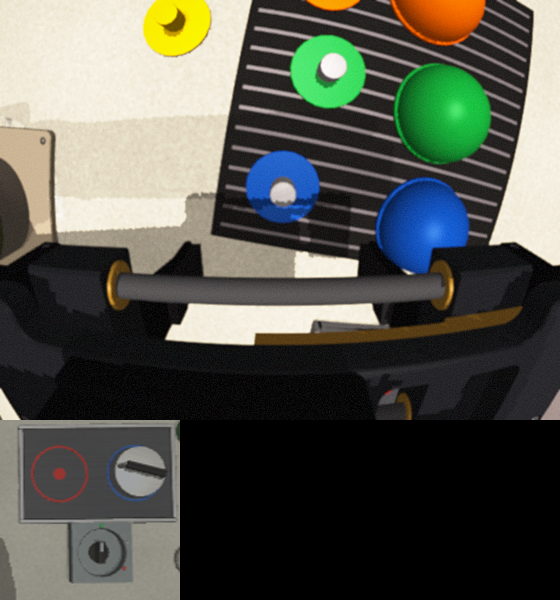

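The pointer now points at the green dot, the pot is still on the blue ring, and the blue lid is under the gripper at (282,186).

Emit:
arm_command --newtons 12 --steps '[{"slide": [0.001, 0.003, -0.03], "rot": [0, 0, 0], "grip": 1}, {"slide": [0, 0, -0.03], "rot": [0, 0, 0], "grip": 1}, {"slide": [0, 0, -0.03], "rot": [0, 0, 0], "grip": 1}, {"slide": [0, 0, -0.03], "rot": [0, 0, 0], "grip": 1}, {"slide": [0, 0, -0.03], "rot": [0, 0, 0], "grip": 0.6}, {"slide": [0, 0, -0.02], "rot": [0, 0, 0], "grip": 0.6}, {"slide": [0, 0, -0.004], "rot": [0, 0, 0], "grip": 0.6}, {"slide": [0, 0, 0], "rot": [0, 0, 0], "grip": 0.6}]'

```text
time: 16.4
ee_pos: [0.4106, 0.0875, 0.0159]
eef_rot: [0.647, 0.763, 0.0, -0.0]
ft_force: [-0.4, 0.7, 0.7]
width: 0.0566
grip_force: 0.0
```

Emit:
arm_command --newtons 12 --steps '[{"slide": [0, 0, 0], "rot": [0, 0, 0], "grip": 0.4}, {"slide": [0, 0, 0], "rot": [0, 0, 0], "grip": 0.2}, {"slide": [0, 0, 0], "rot": [0, 0, 0], "grip": 0.2}, {"slide": [0, 0, 0], "rot": [0, 0, 0], "grip": 0.2}, {"slide": [0, 0, 0], "rot": [0, 0, 0], "grip": 0.2}, {"slide": [0, 0, 0], "rot": [0, 0, 0], "grip": 0.2}, {"slide": [0, 0, 0], "rot": [0, 0, 0], "grip": 0.2}, {"slide": [0, 0, 0], "rot": [0, 0, 0], "grip": 0.2}]'

```text
time: 17.4
ee_pos: [0.4107, 0.0874, 0.0158]
eef_rot: [0.647, 0.763, 0.0, 0.0]
ft_force: [-1.1, -1.6, 5.8]
width: 0.0259
grip_force: 12.0
```

Emit:
arm_command --steps '[{"slide": [0, 0, 0.02], "rot": [0, 0, 0], "grip": 0.2}, {"slide": [0, 0, 0.04], "rot": [0, 0, 0], "grip": 0.2}, {"slide": [0, 0, 0.05], "rot": [0, 0, 0], "grip": 0.2}, {"slide": [0.04, 0, 0], "rot": [0, 0, 0], "grip": 0.2}, {"slide": [0.05, -0.006, 0], "rot": [0, 0, 0], "grip": 0.2}, {"slide": [0.05, -0.01, 0], "rot": [0, 0, 0], "grip": 0.2}, {"slide": [0.028, 0, 0], "rot": [0, 0, 0], "grip": 0.2}, {"slide": [0, 0, 0], "rot": [0, 0, 0], "grip": 0.2}]'

```text
time: 18.4
ee_pos: [0.579, 0.0717, 0.1246]
eef_rot: [0.647, 0.762, 0.0, -0.001]
ft_force: [-0.8, 0.4, -1.8]
width: 0.026
grip_force: 12.0
```

```bash
python3 - <<'E'
from h import *
q=snap('wrist');t=snap('side');print(sensors.read_state()['ee_pos'])
cv2.imwrite('pics/4.png',np.hstack([np.array(q['pixels'])[60:330,180:480,::-1],cv2.resize(np.array(t['pixels'])[150:300,180:330,::-1],(270,270),interpolation=cv2.INTER_CUBIC)]))
E
```

```text
[0.5772711  0.07207527 0.12505555]
```

View pics/4.png

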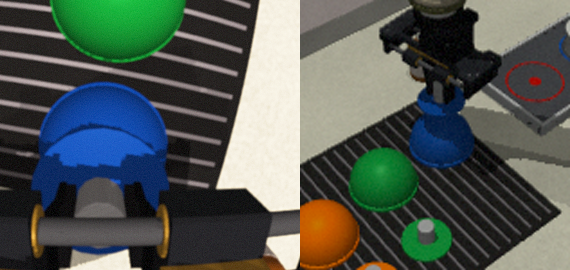

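The lid is held level above the blue dome, which shows directly below it in both views.

Emit:
arm_command --steps '[{"slide": [0.001, -0.001, -0.015], "rot": [0, 0, 0], "grip": 0.2}, {"slide": [0, 0, -0.012], "rot": [0, 0, 0], "grip": 0.2}, {"slide": [0, 0, -0.008], "rot": [0, 0, 0], "grip": 0.2}, {"slide": [0, 0, -0.004], "rot": [0, 0, 0], "grip": 0.2}, {"slide": [0, 0, -0.002], "rot": [0, 0, 0], "grip": 0.2}, {"slide": [0, 0, -0.001], "rot": [0, 0, 0], "grip": 0.2}, {"slide": [0, 0, 0], "rot": [0, 0, 0], "grip": 0.2}, {"slide": [0, 0, 0], "rot": [0, 0, 0], "grip": 0.2}]'

```text
time: 19.5
ee_pos: [0.5792, 0.0706, 0.0838]
eef_rot: [0.647, 0.763, 0.0, 0.0]
ft_force: [-0.1, -0.7, -0.8]
width: 0.0257
grip_force: 12.0
```

Emit:
arm_command --steps '[{"slide": [0, 0, -0.001], "rot": [0, 0, 0], "grip": 0.2}, {"slide": [0, 0, 0], "rot": [0, 0, 0], "grip": 0.2}, {"slide": [0, 0, -0.001], "rot": [0, 0, 0], "grip": 0.2}, {"slide": [0, 0, 0], "rot": [0, 0, 0], "grip": 0.2}, {"slide": [0, 0, -0.0005], "rot": [0, 0, 0], "grip": 0.2}, {"slide": [0, 0, 0], "rot": [0, 0, 0], "grip": 0.2}, {"slide": [0, 0, 0], "rot": [0, 0, 0], "grip": 0.2}, {"slide": [0, 0, 0], "rot": [0, 0, 0], "grip": 0.2}]'

```text
time: 20.5
ee_pos: [0.5792, 0.0706, 0.0817]
eef_rot: [0.647, 0.763, 0.0, 0.0]
ft_force: [-1.8, -0.5, 6.7]
width: 0.0255
grip_force: 12.0
```

Emit:
arm_command --newtons 3 --steps '[{"slide": [0, 0, 0], "rot": [0, 0, 0], "grip": 0.31}, {"slide": [0, 0, 0], "rot": [0, 0, 0], "grip": 0.33}, {"slide": [0, 0, 0], "rot": [0, 0, 0], "grip": 0.36}, {"slide": [0, 0, 0], "rot": [0, 0, 0], "grip": 0.42}, {"slide": [0, 0, 0], "rot": [0, 0, 0], "grip": 0.6}, {"slide": [0, 0, 0.01], "rot": [0, 0, 0], "grip": 0.7}, {"slide": [0, 0, 0.03], "rot": [0, 0, 0], "grip": 0.7}, {"slide": [0, 0, 0.05], "rot": [0, 0, 0], "grip": 0.7}]'

```text
time: 21.5
ee_pos: [0.5783, 0.0703, 0.1716]
eef_rot: [0.647, 0.763, -0.001, -0.001]
ft_force: [0.7, -1.4, 0.1]
width: 0.06
grip_force: 0.0
```

Emit:
arm_command --steps '[{"slide": [-0.04, 0.03, 0.02], "rot": [0, 0, 5], "grip": 1}, {"slide": [-0.05, 0.04, 0], "rot": [0, 0, 5], "grip": 1}, {"slide": [-0.05, 0.04, 0], "rot": [0, 0, 5], "grip": 1}, {"slide": [-0.003, 0.036, 0], "rot": [0, 0, 5], "grip": 1}, {"slide": [0, 0, 0], "rot": [0, 0, 0], "grip": 1}, {"slide": [0, 0, 0], "rot": [0, 0, 0], "grip": 1}, {"slide": [0, 0, 0], "rot": [0, 0, 0], "grip": 1}, {"slide": [0, 0, 0], "rot": [0, 0, 0], "grip": 1}]'

```text
time: 22.5
ee_pos: [0.4388, 0.2139, 0.1911]
eef_rot: [0.505, 0.863, -0.0, -0.0]
ft_force: [-0.8, -0.1, 0.9]
width: 0.0873
grip_force: 0.0
```

```bash
python3 - <<'E'
from h import *
q=snap('wrist');t=snap('side');print(sensors.read_state()['ee_pos'])
for c in('green','orange'):
  for b in blobs(q,c)[:3]: print(c,b,at(q,*b[0],.010),at(q,*b[0],.015))
cv2.imwrite('pics/5.png',np.hstack([cv2.resize(np.array(q['pixels'])[:,:,::-1],(400,300)),cv2.resize(np.array(t['pixels'])[150:330,180:360,::-1],(300,300),interpolation=cv2.INTER_CUBIC)]))
E
```

```text
[0.43870094 0.21416791 0.19106868]
green ([374.3, 243.9], [326, 204, 97, 74, 4821]) [0.5655 0.2116 0.01  ] [0.5631 0.2126 0.015 ]
green ([281.0, 184.3], [244, 148, 75, 74, 3612]) [0.4363 0.2192 0.01  ] [0.4358 0.22   0.015 ]
orange ([419.0, 142.0], [369, 89, 102, 105, 7978]) [0.546  0.3381 0.01  ] [0.5439 0.3372 0.015 ]
orange ([389.5, 328.1], [254, 306, 269, 39, 2294]) [0.6586 0.1218 0.01  ] [0.6548 0.124  0.015 ]
orange ([319.8, 91.8], [281, 54, 78, 77, 581]) [0.4231 0.3252 0.01  ] [0.4227 0.3246 0.015 ]
```

View pics/5.png

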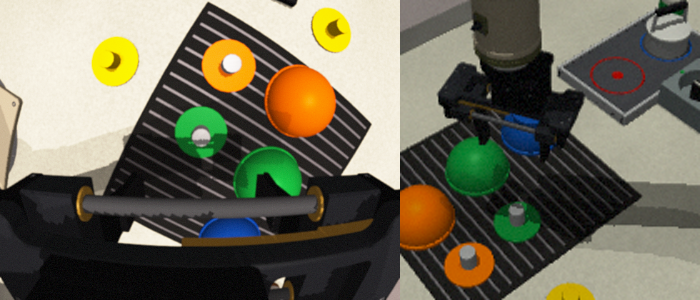

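Wrist view: the green lid (200,131) is centred under the gripper and the yellow look-alikes stay aside. The blue lid is hidden by the arm, so I'll check it later.

Emit:
arm_command --newtons 12 --steps '[{"slide": [-0.003, 0.004, -0.03], "rot": [0, 0, 0], "grip": 1}, {"slide": [0, 0, -0.03], "rot": [0, 0, 0], "grip": 1}, {"slide": [0, 0, -0.03], "rot": [0, 0, 0], "grip": 1}, {"slide": [0, 0, -0.03], "rot": [0, 0, 0], "grip": 1}, {"slide": [0, 0, -0.03], "rot": [0, 0, 0], "grip": 0.6}, {"slide": [0, 0, -0.02], "rot": [0, 0, 0], "grip": 0.6}, {"slide": [0, 0, -0.005], "rot": [0, 0, 0], "grip": 0.6}, {"slide": [0, 0, 0], "rot": [0, 0, 0], "grip": 0.6}]'

```text
time: 23.6
ee_pos: [0.4358, 0.2189, 0.0166]
eef_rot: [0.504, 0.863, 0.0, 0.0]
ft_force: [-0.8, 0.5, -0.7]
width: 0.0562
grip_force: 0.0
```

Emit:
arm_command --newtons 12 --steps '[{"slide": [0, 0, 0], "rot": [0, 0, 0], "grip": 0.4}, {"slide": [0, 0, 0], "rot": [0, 0, 0], "grip": 0.2}, {"slide": [0, 0, 0], "rot": [0, 0, 0], "grip": 0.2}, {"slide": [0, 0, 0], "rot": [0, 0, 0], "grip": 0.2}, {"slide": [0, 0, 0], "rot": [0, 0, 0], "grip": 0.2}, {"slide": [0, 0, 0], "rot": [0, 0, 0], "grip": 0.2}, {"slide": [0, 0, 0], "rot": [0, 0, 0], "grip": 0.2}, {"slide": [0, 0, 0], "rot": [0, 0, 0], "grip": 0.2}]'

```text
time: 24.6
ee_pos: [0.4358, 0.2187, 0.0164]
eef_rot: [0.505, 0.863, 0.0, 0.0]
ft_force: [0.0, -2.0, 4.8]
width: 0.0252
grip_force: 12.0
```

Emit:
arm_command --steps '[{"slide": [0, 0, 0.02], "rot": [0, 0, 0], "grip": 0.2}, {"slide": [0, 0, 0.04], "rot": [0, 0, 0], "grip": 0.2}, {"slide": [0, 0, 0.05], "rot": [0, 0, 0], "grip": 0.2}, {"slide": [0.04, -0.004, 0], "rot": [0, 0, 0], "grip": 0.2}, {"slide": [0.05, -0.006, 0], "rot": [0, 0, 0], "grip": 0.2}, {"slide": [0.044, -0.006, 0], "rot": [0, 0, 0], "grip": 0.2}, {"slide": [0, 0, 0], "rot": [0, 0, 0], "grip": 0.2}, {"slide": [0, 0, 0], "rot": [0, 0, 0], "grip": 0.2}]'

```text
time: 25.6
ee_pos: [0.5687, 0.2032, 0.1267]
eef_rot: [0.504, 0.864, 0.0, -0.001]
ft_force: [-0.3, -0.5, -1.0]
width: 0.0254
grip_force: 12.0
```

Emit:
arm_command --steps '[{"slide": [0, 0, -0.015], "rot": [0, 0, 0], "grip": 0.2}, {"slide": [0, 0, -0.012], "rot": [0, 0, 0], "grip": 0.2}, {"slide": [0, 0, -0.008], "rot": [0, 0, 0], "grip": 0.2}, {"slide": [0, 0, -0.004], "rot": [0, 0, 0], "grip": 0.2}, {"slide": [0, 0, -0.002], "rot": [0, 0, 0], "grip": 0.2}, {"slide": [0, 0, -0.001], "rot": [0, 0, 0], "grip": 0.2}, {"slide": [0, 0, 0], "rot": [0, 0, 0], "grip": 0.2}, {"slide": [0, 0, 0], "rot": [0, 0, 0], "grip": 0.2}]'

```text
time: 26.6
ee_pos: [0.5696, 0.2027, 0.0843]
eef_rot: [0.504, 0.863, 0.0, 0.0]
ft_force: [0.1, 0.5, -1.0]
width: 0.0255
grip_force: 12.0
```

Emit:
arm_command --steps '[{"slide": [0, 0, -0.001], "rot": [0, 0, 0], "grip": 0.2}, {"slide": [0, 0, 0], "rot": [0, 0, 0], "grip": 0.2}, {"slide": [0, 0, -0.001], "rot": [0, 0, 0], "grip": 0.2}, {"slide": [0, 0, 0], "rot": [0, 0, 0], "grip": 0.2}, {"slide": [0, 0, -0.0005], "rot": [0, 0, 0], "grip": 0.2}, {"slide": [0, 0, 0], "rot": [0, 0, 0], "grip": 0.2}, {"slide": [0, 0, 0], "rot": [0, 0, 0], "grip": 0.2}, {"slide": [0, 0, 0], "rot": [0, 0, 0], "grip": 0.2}]'

```text
time: 27.6
ee_pos: [0.5696, 0.2027, 0.0823]
eef_rot: [0.505, 0.863, 0.0, 0.0]
ft_force: [-3.1, -2.1, 7.2]
width: 0.0257
grip_force: 12.0
```

Emit:
arm_command --newtons 3 --steps '[{"slide": [0, 0, 0], "rot": [0, 0, 0], "grip": 0.31}, {"slide": [0, 0, 0], "rot": [0, 0, 0], "grip": 0.33}, {"slide": [0, 0, 0], "rot": [0, 0, 0], "grip": 0.36}, {"slide": [0, 0, 0], "rot": [0, 0, 0], "grip": 0.42}, {"slide": [0, 0, 0], "rot": [0, 0, 0], "grip": 0.6}, {"slide": [0, 0, 0.01], "rot": [0, 0, 0], "grip": 0.7}, {"slide": [0, 0, 0.03], "rot": [0, 0, 0], "grip": 0.7}, {"slide": [0, 0, 0.05], "rot": [0, 0, 0], "grip": 0.7}]'

```text
time: 28.6
ee_pos: [0.5688, 0.2022, 0.1721]
eef_rot: [0.504, 0.863, -0.001, -0.001]
ft_force: [1.2, -0.6, 0.6]
width: 0.0601
grip_force: 0.0
```

Emit:
arm_command --steps '[{"slide": [-0.04, 0.03, 0.02], "rot": [0, 0, 4], "grip": 1}, {"slide": [-0.05, 0.04, 0], "rot": [0, 0, 4], "grip": 1}, {"slide": [-0.05, 0.04, 0], "rot": [0, 0, 4], "grip": 1}, {"slide": [-0.008, 0.015, 0], "rot": [0, 0, 0], "grip": 1}, {"slide": [0, 0, 0], "rot": [0, 0, 0], "grip": 1}, {"slide": [0, 0, 0], "rot": [0, 0, 0], "grip": 1}, {"slide": [0, 0, 0], "rot": [0, 0, 0], "grip": 1}, {"slide": [0, 0, 0], "rot": [0, 0, 0], "grip": 1}]'

```text
time: 29.6
ee_pos: [0.4245, 0.3251, 0.1915]
eef_rot: [0.412, 0.911, -0.0, -0.0]
ft_force: [-0.5, 0.7, 0.4]
width: 0.0867
grip_force: 0.0
```

```bash
python3 - <<'E'
from h import *
q=snap('wrist');t=snap('side');u=snap('top');print(sensors.read_state()['ee_pos'])
for c in('orange',):
  for b in blobs(q,c)[:3]: print(c,b,at(q,*b[0],.010),at(q,*b[0],.015))
cv2.imwrite('pics/6.png',np.hstack([cv2.resize(np.array(i['pixels'])[a:b,c:d,::-1],(260,300),interpolation=cv2.INTER_CUBIC) for i,a,b,c,d in((q,0,420,98,462),(t,150,340,170,335),(u,150,300,130,260))]))
E
```

```text
[0.42408899 0.32546565 0.19155362]
orange ([366.1, 241.7], [317, 199, 99, 79, 5423]) [0.5392 0.3447 0.01  ] [0.5368 0.3452 0.015 ]
orange ([280.4, 186.8], [243, 150, 75, 75, 3704]) [0.4222 0.3273 0.01  ] [0.4215 0.328  0.015 ]
orange ([389.6, 328.2], [254, 306, 267, 39, 2116]) [0.6591 0.2806 0.01  ] [0.655  0.2821 0.015 ]
```

View pics/6.png

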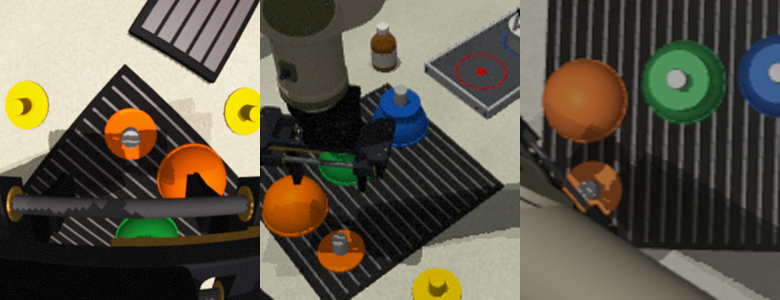

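The blue and green lids sit level on their crowns (side and top views), and the orange lid is under the gripper.

Emit:
arm_command --newtons 12 --steps '[{"slide": [-0.002, 0.002, -0.03], "rot": [0, 0, 0], "grip": 0.7}, {"slide": [0, 0, -0.03], "rot": [0, 0, 0], "grip": 0.7}, {"slide": [0, 0, -0.03], "rot": [0, 0, 0], "grip": 0.7}, {"slide": [0, 0, -0.03], "rot": [0, 0, 0], "grip": 0.7}, {"slide": [0, 0, -0.03], "rot": [0, 0, 0], "grip": 0.6}, {"slide": [0, 0, -0.02], "rot": [0, 0, 0], "grip": 0.6}, {"slide": [0, 0, -0.005], "rot": [0, 0, 0], "grip": 0.6}, {"slide": [0, 0, 0], "rot": [0, 0, 0], "grip": 0.6}]'

```text
time: 30.75
ee_pos: [0.4221, 0.328, 0.0171]
eef_rot: [0.411, 0.911, 0.0, 0.0]
ft_force: [0.1, -0.3, 0.2]
width: 0.0523
grip_force: 0.0
```

Emit:
arm_command --newtons 12 --steps '[{"slide": [0, 0, 0], "rot": [0, 0, 0], "grip": 0.4}, {"slide": [0, 0, 0], "rot": [0, 0, 0], "grip": 0.2}, {"slide": [0, 0, 0], "rot": [0, 0, 0], "grip": 0.2}, {"slide": [0, 0, 0], "rot": [0, 0, 0], "grip": 0.2}, {"slide": [0, 0, 0], "rot": [0, 0, 0], "grip": 0.2}, {"slide": [0, 0, 0], "rot": [0, 0, 0], "grip": 0.2}, {"slide": [0, 0, 0], "rot": [0, 0, 0], "grip": 0.2}, {"slide": [0, 0, 0], "rot": [0, 0, 0], "grip": 0.2}]'

```text
time: 31.75
ee_pos: [0.4221, 0.3278, 0.0168]
eef_rot: [0.411, 0.911, 0.0, 0.0]
ft_force: [0.7, -1.5, 4.9]
width: 0.0256
grip_force: 12.0
```

Emit:
arm_command --steps '[{"slide": [0, 0, 0.02], "rot": [0, 0, 0], "grip": 0.2}, {"slide": [0, 0, 0.04], "rot": [0, 0, 0], "grip": 0.2}, {"slide": [0, 0, 0.05], "rot": [0, 0, 0], "grip": 0.2}, {"slide": [0.04, 0.003, 0], "rot": [0, 0, 0], "grip": 0.2}, {"slide": [0.05, 0.004, 0], "rot": [0, 0, 0], "grip": 0.2}, {"slide": [0.032, 0.003, 0], "rot": [0, 0, 0], "grip": 0.2}, {"slide": [0, 0, 0], "rot": [0, 0, 0], "grip": 0.2}, {"slide": [0, 0, 0], "rot": [0, 0, 0], "grip": 0.2}]'

```text
time: 32.75
ee_pos: [0.5429, 0.3382, 0.1272]
eef_rot: [0.411, 0.912, 0.0, -0.0]
ft_force: [-0.3, -0.0, -0.6]
width: 0.0257
grip_force: 12.0
```

Emit:
arm_command --steps '[{"slide": [0, 0, -0.015], "rot": [0, 0, 0], "grip": 0.2}, {"slide": [0, 0, -0.012], "rot": [0, 0, 0], "grip": 0.2}, {"slide": [0, 0, -0.008], "rot": [0, 0, 0], "grip": 0.2}, {"slide": [0, 0, -0.004], "rot": [0, 0, 0], "grip": 0.2}, {"slide": [0, 0, -0.002], "rot": [0, 0, 0], "grip": 0.2}, {"slide": [0, 0, -0.001], "rot": [0, 0, 0], "grip": 0.2}, {"slide": [0, 0, 0], "rot": [0, 0, 0], "grip": 0.2}, {"slide": [0, 0, 0], "rot": [0, 0, 0], "grip": 0.2}]'

```text
time: 33.75
ee_pos: [0.544, 0.3378, 0.0848]
eef_rot: [0.411, 0.911, 0.0, 0.0]
ft_force: [0.4, -0.0, -1.2]
width: 0.0253
grip_force: 12.0
```

Emit:
arm_command --steps '[{"slide": [0, 0, -0.001], "rot": [0, 0, 0], "grip": 0.2}, {"slide": [0, 0, 0], "rot": [0, 0, 0], "grip": 0.2}, {"slide": [0, 0, -0.001], "rot": [0, 0, 0], "grip": 0.2}, {"slide": [0, 0, 0], "rot": [0, 0, 0], "grip": 0.2}, {"slide": [0, 0, -0.0005], "rot": [0, 0, 0], "grip": 0.2}, {"slide": [0, 0, 0], "rot": [0, 0, 0], "grip": 0.2}, {"slide": [0, 0, 0], "rot": [0, 0, 0], "grip": 0.2}, {"slide": [0, 0, 0], "rot": [0, 0, 0], "grip": 0.2}]'

```text
time: 34.75
ee_pos: [0.544, 0.3378, 0.0827]
eef_rot: [0.411, 0.911, 0.0, 0.0]
ft_force: [-2.1, -2.6, 6.4]
width: 0.0258
grip_force: 12.0
```

Contact is felt, so I release, retreat, and check everything.

Emit:
arm_command --newtons 3 --steps '[{"slide": [0, 0, 0], "rot": [0, 0, 0], "grip": 0.31}, {"slide": [0, 0, 0], "rot": [0, 0, 0], "grip": 0.33}, {"slide": [0, 0, 0], "rot": [0, 0, 0], "grip": 0.36}, {"slide": [0, 0, 0], "rot": [0, 0, 0], "grip": 0.42}, {"slide": [0, 0, 0], "rot": [0, 0, 0], "grip": 0.6}, {"slide": [0, 0, 0.01], "rot": [0, 0, 0], "grip": 0.7}, {"slide": [0, 0, 0.03], "rot": [0, 0, 0], "grip": 0.7}, {"slide": [0, 0, 0.05], "rot": [0, 0, 0], "grip": 0.7}]'

```text
time: 35.75
ee_pos: [0.5434, 0.3371, 0.1725]
eef_rot: [0.411, 0.911, -0.001, -0.001]
ft_force: [0.6, -0.0, 0.0]
width: 0.0597
grip_force: 0.0
```

Emit:
arm_command --steps '[{"slide": [-0.02, 0, 0.05], "rot": [0, 0, 0], "grip": 0.7}, {"slide": [-0.05, -0.02, 0.03], "rot": [0, 0, -5], "grip": 0.7}, {"slide": [-0.05, -0.03, 0], "rot": [0, 0, -5], "grip": 0.7}, {"slide": [-0.03, -0.05, 0], "rot": [0, 0, -5], "grip": 0.7}, {"slide": [0, -0.05, 0], "rot": [0, 0, -5], "grip": 0.7}, {"slide": [0, -0.05, 0], "rot": [0, 0, -5], "grip": 0.7}, {"slide": [0, -0.05, 0], "rot": [0, 0, -5], "grip": 0.7}, {"slide": [0, 0, 0], "rot": [0, 0, 0], "grip": 0.7}]'

```text
time: 36.75
ee_pos: [0.4055, 0.1094, 0.2597]
eef_rot: [0.615, 0.789, 0.002, 0.001]
ft_force: [-0.1, 1.2, -0.3]
width: 0.0609
grip_force: 0.0
```

```bash
cat > chk.py <<'E'
from h import *
import sys
t=snap('side');u=snap('top');print(sensors.read_state()['ee_pos'])
cv2.imwrite('pics/%s.png'%sys.argv[1],np.hstack([cv2.resize(np.array(i['pixels'])[a:b,c:d,::-1],(400,320),interpolation=cv2.INTER_CUBIC) for i,a,b,c,d in((t,120,344,140,420),(u,90,330,130,430))]))
hs=hsv(u);m=((hs[:,:,2]>120)&(hs[:,:,1]<40)).astype('uint8');m[:,:315]=0;m[:,427:]=0;m[:159]=0;m[212:]=0
n,l,s,c=cv2.connectedComponentsWithStats(cv2.morphologyEx(m,cv2.MORPH_CLOSE,np.ones((7,7))))
for i in range(1,n):
    if s[i,4]>300: print('pot',s[i],at(u,s[i,0]+s[i,2]/2-.5,s[i,1]+s[i,3]/2-.5,.078))
for b in blobs(u,'blue'):
    if b[0][0]>370: print('ring',b,at(u,*b[0],.02))
E
python3 chk.py 7
```

```text
[0.40533982 0.11347246 0.2596144 ]
pot [383 159  44  53 953] [ 0.5813 -0.315   0.078 ]
ring ([442.8, 250.8], [432, 240, 22, 22, 374]) [ 0.4068 -0.4325  0.02  ]
ring ([393.0, 189.0], [377, 168, 34, 41, 115]) [ 0.5759 -0.2974  0.02  ]
```

View pics/7.png

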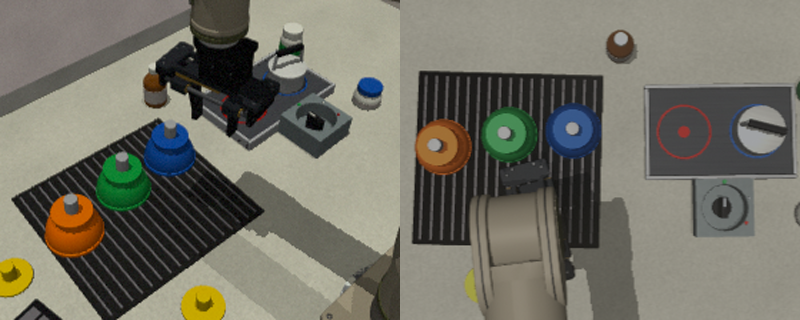

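All three lids sit level on their own bowls. The pot at (761,130) has not moved, about 5 mm off the blue ring's centre. The pointer is on the green dot, and the arm is clear of everything.

```bash
python3 -c "
from h import *
print(np.abs(sensors.read_state()['joint_vel']).max())
print(order.close_job())"
```

```text
0.029270644737492843
the job is handed in; nothing more can be done
None
```

I handed the job in with the pot resting about 5 mm off the blue ring's centre, the knob's pointer on the green dot, and the blue, green and orange lids balanced on their own bowls; the final camera check confirmed this, but no verdict came back.

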